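# Add the slotted weight to the tofu press

### The job

Pick up the small slotted weight by its upright lug, slide it sideways onto the stem of the tofu press from the press's open front, above the weight that is already there. Then, pressing only lightly, turn it on the stem until its slot faces away from the lower weight's slot and it drops over the two pips to lie fully home, flat on the lower weight's ring, and let go. Never force the weight against the press, and leave the timer, the tin and the jar alone.

Things in the scene. Friction and masses are not known exactly. Their poses are not given: they have to be found in the camera images.
- weight: small steel slotted weight lying flat, about 0.35 kg: a disc 92 mm across, 12 mm thick, with an upright lug on top. Origin: centre of its underside; z up. A 13 mm wide slot runs from the middle to the rim and opens toward +x (mouth flared to 21 mm over the last 5 mm); its closed end is flat, at x = -6.5 mm. A notch 10 mm wide is cut through the rim at +y and at -y, from y = 29 mm outwards
- lug (a point): grip point on the weight's lug, at (-34, 0, 36) mm of the weight, axes as the weight's. The lug is an upright plate 10 mm thick (along y) and 20 mm long (x = -44 to -24 mm); it reaches from the disc's top, 12 mm, to 46 mm above the underside
- slot_mouth (a point): middle of the mouth of the weight's slot, at (46, 0, 6) mm of the weight, axes as the weight's. Home: it points opposite to the lower weight's slot, within 0.55 rad as the pips decide, both notches over the pips (1.5 mm to spare each side); else the weight rides on the pips, 5 mm too high. From a straight entry it turns about 25 to 100 degrees counter-clockwise seen from above
- press: tofu press, fixed and rigid: slatted light-wood mould 172 x 172 x 54 mm, round metal plate on top, a steel stem on its axis. Origin: under the stem on the worktop; z up; open front toward -x. A rail (6 mm rod, 68 mm from the stem, top at 89 mm) runs round the back from -100 to +100 degrees about +x, so a weight can only slide on from the front, moving along +x or up to 35 degrees from it
- stem_foot (a point): point on the stem's axis level with the top of the lower weight's ring, where the small weight's underside comes to lie: 72 mm above the worktop; axes as the press's. The stem is 10 mm thick. Its head, 22 mm across, begins 28 mm above this point and ends 43 mm above it: a weight cannot go over the top, only sideways under the head. The slot has 1.5 mm to spare on each side of the stem
- base_weight: large steel slotted weight pinned fast round the stem: disc 116 mm across, 12 mm thick; origin at the centre of its underside, 58 mm above the worktop. Its slot opens toward its +x, to the front right. A stiff ring (2 mm proud) on it bears two bevelled pips, 7 mm thick, 5 mm high, 34 mm from the stem. Their line lies along this weight's y, but up to 0.55 rad either way: see or feel where
- kitchen_timer: red and white wind-up kitchen timer, 62 mm across, 48 mm high; origin at the centre of its underside. Leave it alone
- corn_tin: small printed food tin, 57 mm across, 72 mm high; origin at the centre of its underside. Leave it alone
- spice_jar: small glass jar with a yellow lid, 52 mm across, 75 mm high; origin at the centre of its underside. Leave it alone
Not all that is in view belongs to the job. What is shaped like the weight but black or blue is not meant.

How it is judged:
On the way, in this order (a step that is already met when the one before it is completed fails the run):
1. the weight is on the stem, above the lower weight and not yet home (horizontal distance between weight and stem_foot below 0.008 m and z of weight in the frame of stem_foot between 0.0025 and 0.018 m and angle between weight's own z axis and vertical below 0.15 rad), for 0.1 s.
2. the weight has dropped over the pips, its slot opposite the lower slot (horizontal distance between weight and stem_foot below 0.004 m and z of weight in the frame of stem_foot below 0.0015 m and x of slot_mouth in the frame of base_weight below -0.035 m), for 0.2 s.
At the end, for the whole second after the job is handed in: The small weight is released and at rest round the stem (centre within 4 mm of the stem axis), fully home over the pips (underside within 1.5 mm of stem_foot's height, tilt under 0.03 rad), its slot facing away from the lower weight's slot (within about 40 degrees of opposite) (all of step 2 and z of weight in the frame of stem_foot above -0.0015 m and angle between weight's own z axis and vertical below 0.03 rad and linear speed of weight below 0.01 m/s); the robot touches nothing.
It fails at once if the weight is forced against the press or the lower weight with more than 25 N (contact force between weight and press above 25 N or contact force between weight and base_weight above 25 N).
It fails at once if the gripper or arm pushes the press or the lower weight with more than 25 N (contact force between any of the arm, the fingers and press above 25 N or contact force between the fingers and base_weight above 25 N).
It fails at once if the timer, the tin or the jar is shifted by more than 20 mm or tipped (distance of any of kitchen_timer, corn_tin, spice_jar from where it was at the start of the episode above 0.02 m or angle between any of corn_tin, spice_jar's own z axis and vertical above 0.3 rad).
It also fails if it takes over 64 s, if anything falls off the work surface, if the arm or the gripper's body presses on something with over 40 N, if the wrist force passes 120 N, or if a joint passes its speed limit or range.

### The arm

A 6-joint arm with a two-finger parallel gripper is mounted at the origin on a cart in front of the work surface, level with it; the furniture and walls round the work are solid. World frame = base frame: x ahead of the robot, y to its left, z up, the work surface at z = 0. Lengths are in m, angles in rad, forces in N, time in s.
With the tool pointing down it reaches from about 0.425 to 0.95 m from the base axis. Payload 3.5 kg.
Tool frame: the origin (TCP) lies midway between the tips of the shut fingers; the grasp point (between the pads) lies 19 mm behind it (ctrl.pinch_z is the distance from the TCP to the grasp point, in m); z points along the fingers, y is the line along which they close (so a half turn about z gives the same grasp; the last joint's range is limited). The gripper opens to 85 mm and grips with 20 to 120 N. Pads are 22 mm wide; open, the fingers measure 114 mm over their backs; the gripper's body (76 mm by 85 mm) begins 54 mm behind the grasp point. The pads swing forward as they close: fully open they stand 13 mm farther back than shut.
Start: joints at [1.041, 0.286, 1.577, -0, 1.279, -0.15], TCP at [0.25, 0.627, 0.231] pointing down, gripper open.
Joint ranges: [-2.77, 2.77], [-0.9, 2.22], [0.21, 2.48], [-1.53, 4.67], [0.24, 2.81], [-2.84, 2.84]. Speed limits (rad/s): [2.79, 2.79, 3.14, 3.14, 3.14, 3.14].

### API

Orientations are given as a unit quaternion [x, y, z, w].
In Python, from plant import get_state, viewer, sign_off, ctrl gives the robot as it stands. The module is installed in compiled form; this text tells all that it offers.
- The arm moves only by the shell command python3 -m handwheel 'ROWS' [FORCE]. ROWS is JSON, a list that holds one entry, the list of rows, each a list of 5 numbers: the finger opening in m, from 0 to 0.0854, then the shift along the tool's x, y, z in m, then the turn about the tool's z in degrees. In form: [[[claw, x, y, z, spin], ...]]. A call has 1 to 12 rows; each row shifts and turns the commanded pose from where the row before left it, along the tool's axes as they then stand; what a row does not reach is not made up. A row lasts 1/12 s, in which the tool goes at most 41.7 mm and 7.16 degrees, less where a joint would pass 70% of its speed; a pose out of reach is approached as far as the arm can. A call is refused whole if a number of a shift passes 0.0417 or a number of a turn 7.16, either way. A call with a gripper value outside its range is refused whole. The fingers move at their own pace and stop on an object; FORCE is the grip in N (left out, the last holds). Time passes only in rows, so rows that do not move let the fingers close. It gives the time, the measured TCP pose, the force, the opening and the grip force at its end, in the units of the state.
- get_state(): the state, without advancing time (a new reading comes with each control period).
- viewer.read_camera(name): name is "scene" or "top"; returns the picture (384x512x3 uint8, blue, green, red); there is no depth.
- viewer.camera_params(name): a dict with "fov_y" (degrees; the focal length in pixels is half the picture's height over the tangent of half this angle, whatever the lens; pixels are square), "cx", "cy" (the principal point, pixels), "k1" (the pictures are not rectified: a ray, as slopes to the right and down, at radius r is drawn at 1 + k1 r^2 times it, then the intrinsics apply), "xyz" and "attitude" of the camera in the world. Camera axes: x right, y up, looking along -z (the intrinsics and any distortion apply to the point x, -y, -z); pixel columns grow to the right and rows downward; lengths in m; the calibration is good to about 2 mm. A picture is of the moment at which its call begins. camera_params takes no time and is no camera call.
- sign_off(): hands the job in; it is judged then, once.
Trained networks look in the newest picture that a camera, given by its name, has taken for a name from the list of things; names that differ only in an ending like _2 or _b are one class to them, and where a whole thing is asked for, a point or a joint stands for the part that bears it (a point fixed in the world has none). Each returns a list of dicts, best first, with "confidence" (0 to 1); they miss things now and then, are a little off and sometimes report something else, mostly with a low value. They report only what shows in the picture. A call takes as long as a camera call. They do not tell look-alikes from the thing itself.
- viewer.look_for(camera, name): "extent" ([left, top, width, height] as shares, 0 to 1, of the picture: columns of its width, rows of its height, round what is visible of it).
- viewer.outline_of(camera, name): "mask" (384x512 bool, what is visible of it) and "extent" ([left, top, width, height] as shares, 0 to 1, of the picture: columns of its width, rows of its height, round what is visible of it).
- viewer.pinpoint(camera, name): "xy" ([column, row] as shares, 0 to 1, of the picture: columns of its width, rows of its height: a listed point, or the origin of a listed thing).
The state is a dict: "time": time; "qpos": joint angles; "dq": joint speeds; "joint_efforts": joint torques, N m; "eef_pos": TCP position; "tcp_rot": TCP orientation; "contact_force": force on the tool from outside, world axes, zero at the start; "wrist_torque": the same for the moment, N m; "opening": opening from 0.0 (shut) to 1.0 (fully open); "finger_force": force on a finger pad.
Only numpy, scipy, OpenCV 4.12 (cv2) and the standard library are available. Lean on these libraries where they do the work, as an engineer would, in place of code of your own. Each camera call takes 0.05 s, during which the arm holds its last target. There are 200 camera calls.

## Working session

There is one attempt and no reset: what is moved stays moved. The work goes in short steps, Python scripts to look and compute and a shell command to move; the robot and the scene stay as the last step left them, time stands still between calls to the robot, and variables do not carry over. Pictures are saved under pics/ and viewed, at most 10 in all, crops included, and the job is handed in when it is done.

```bash
mkdir -p pics
cat > h.py <<'E'
import numpy as np, cv2
from scipy.spatial.transform import Rotation as R
from plant import get_state, viewer, sign_off, ctrl
def cam(n):
    p=viewer.camera_params(n); f=192/np.tan(np.radians(p["fov_y"])/2)
    return p,f,R.from_quat(p["attitude"]).as_matrix(),np.array(p["xyz"])
def ray(n,uv):
    p,f,M,o=cam(n); d=np.array([(uv[0]-p["cx"])/f,(uv[1]-p["cy"])/f]); s=d.copy()
    for _ in range(20): s=d/(1+p["k1"]*(s@s))
    v=M@np.array([s[0],-s[1],-1]); return o,v/np.linalg.norm(v)
def proj(n,P):
    p,f,M,o=cam(n); c=M.T@(np.array(P)-o); s=np.array([c[0],-c[1]])/-c[2]; s=s*(1+p["k1"]*(s@s))
    return s*f+[p["cx"],p["cy"]]
def atz(n,uv,z):
    o,v=ray(n,uv); return o+v*(z-o[2])/v[2]
def tri(a,b):
    (o1,v1),(o2,v2)=ray("scene",a),ray("top",b)
    t=np.linalg.lstsq(np.c_[v1,-v2],o2-o1,rcond=None)[0]
    p,q=o1+t[0]*v1,o2+t[1]*v2; return (p+q)/2,np.linalg.norm(p-q)
E
cat > a.py <<'E'
from h import *
for c in("scene","top"):
    p=viewer.camera_params(c);print(c,p)
    cv2.imwrite(f"pics/{c}0.png",viewer.read_camera(c))
    for n in("weight","lug","slot_mouth","stem_foot","base_weight","press","kitchen_timer","corn_tin","spice_jar"):
        print(c,n,[(np.round(np.array(d["xy"])*[512,384],1).tolist(),round(d["confidence"],2)) for d in viewer.pinpoint(c,n)[:4]])
s=get_state();print(s["time"],s["eef_pos"],s["tcp_rot"],ctrl.pinch_z)
E
python3 a.py
```

```text
scene {'fov_y': 57.54811831162452, 'cx': 261.15537760147396, 'cy': 188.92895097769522, 'k1': 0.02183230384466009, 'xyz': array([ 0.22479528, -0.30428583,  0.72573969]), 'attitude': array([ 0.33847413, -0.07715474, -0.21659929,  0.91245118])}
scene weight [([245.1, 281.7], 0.94), ([248.8, 190.0], 0.81), ([202.8, 170.8], 0.75)]
scene lug [([210.2, 157.2], 0.92), ([249.0, 261.5], 0.65), ([227.6, 181.9], 0.6)]
scene slot_mouth [([259.1, 187.0], 0.65), ([235.8, 300.3], 0.6), ([190.2, 178.5], 0.59)]
scene stem_foot [([324.2, 247.5], 0.93)]
scene base_weight [([322.8, 250.9], 0.64)]
scene press [([316.4, 260.6], 0.7), ([249.0, 189.9], 0.64)]
scene kitchen_timer [([225.5, 228.9], 0.9)]
scene corn_tin [([306.0, 192.7], 0.61)]
scene spice_jar [([261.8, 150.1], 0.64)]
top {'fov_y': 57.86182924620958, 'cx': 256.3263139412957, 'cy': 192.35025749561075, 'k1': 0.02979368385232775, 'xyz': array([0.33961073, 0.21008311, 0.9293576 ]), 'attitude': array([-0.05638476,  0.06540562,  0.7134848 , -0.69532891])}
top weight [([184.6, 237.4], 0.77), ([227.7, 208.9], 0.72), ([322.4, 246.7], 0.62)]
top lug [([311.9, 239.6], 0.92), ([226.1, 222.2], 0.89), ([172.6, 226.8], 0.78)]
top slot_mouth [([334.3, 260.7], 0.91), ([191.5, 258.1], 0.82), ([231.9, 191.9], 0.8)]
top stem_foot [([336.6, 176.2], 0.86), ([332.6, 177.4], 0.46)]
top base_weight [([333.2, 175.3], 0.67)]
top press [([329.4, 180.8], 0.89)]
top kitchen_timer [([266.1, 243.2], 0.98)]
top corn_tin [([261.9, 150.7], 0.87), ([232.7, 192.0], 0.35)]
top spice_jar [([180.8, 167.7], 0.97)]
1.0 [0.25019708 0.62690629 0.23135321] [1.88736735e-01 9.82027721e-01 1.23764964e-05 1.11879058e-05] 0.0187
```

Run:
```python
import cv2,numpy as np
for c in("scene","top"):
    i=cv2.imread(f"pics/{c}0.png"); cv2.imwrite(f"pics/{c}0b.png",cv2.resize(i[110:340,120:420],None,fx=2.6,fy=2.6,interpolation=cv2.INTER_CUBIC))
```

```text
(no output)
```

View pics/scene0b.png

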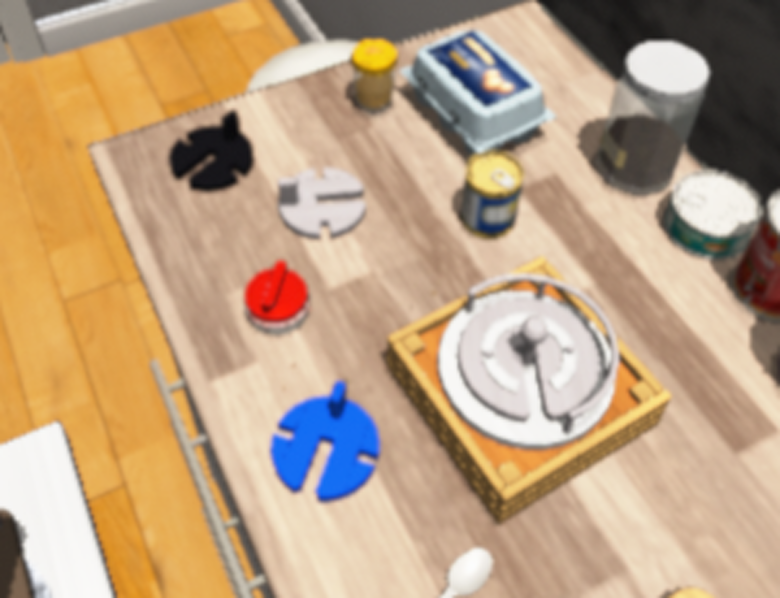

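View pics/top0b.png

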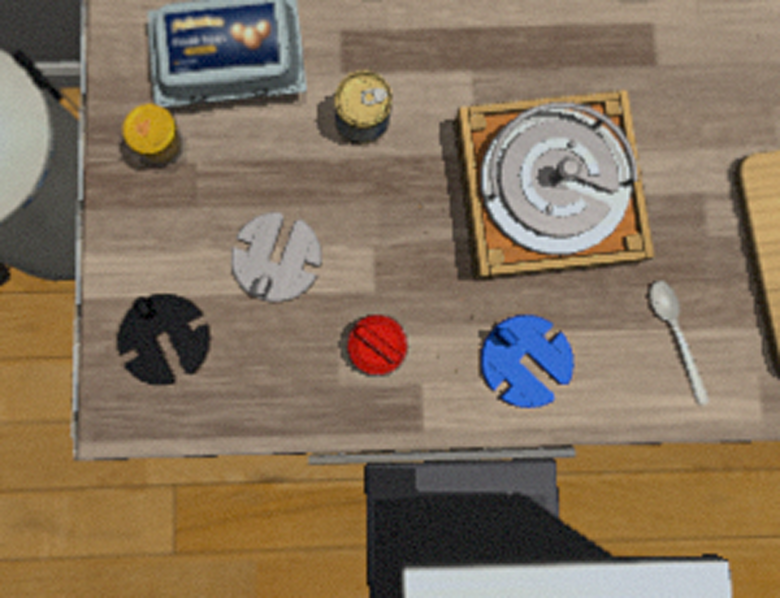

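Three candidates share the weight's shape:
- black: scene (203,171), top (185,237)
- blue: scene (245,282), top (322,247)
- bare steel: scene (249,190), top (227,209)

The steel one fits the description. Its lug is at the lower left and its slot points up and right in the top view. The press opens to the bottom of the top view (towards the robot), and the lower slot points front right.

```bash
cat > m.py <<'E'
from h import *
T=lambda a,b,l:print(l,*[np.round(x,4) for x in tri(a,b)])
T((248.8,190),(227.7,208.9),"weight"); T((227.6,181.9),(226.1,222.2),"lug");T((259.1,187),(231.9,191.9),"mouth")
T((324.2,247.5),(336.6,176.2),"stem_foot");T((322.8,250.9),(333.2,175.3),"base")
for n,a,b in(("timer",(225.5,228.9),(266.1,243.2)),("tin",(306,192.7),(261.9,150.7)),("jar",(261.8,150.1),(180.8,167.7))):T(a,b,n)
w=atz("top",(227.7,208.9),0);m=atz("top",(231.9,191.9),.006);print(w,m,np.degrees(np.arctan2(*(m-w)[1::-1])))
# circle fits of steel disc from masks
for c,near in(("top",(227,209)),("scene",(249,187))):
    viewer.read_camera(c)
    for d in viewer.outline_of(c,"weight"):
        ys,xs=np.nonzero(d["mask"])
        if abs(xs.mean()-near[0])+abs(ys.mean()-near[1])<12:
            P=np.array([atz(c,p,.012)[:2] for p in cv2.findContours(d["mask"].astype(np.uint8),0,1)[0][0][:,0,:]])
            h=cv2.convexHull(P.astype(np.float32))[:,0]; print(c,"circ",cv2.minEnclosingCircle(h))
# press mould edges in top view: crop enlarged
i=viewer.read_camera("top");cv2.imwrite("pics/press.png",cv2.resize(i[135:230,285:385],None,fx=6,fy=6,interpolation=cv2.INTER_CUBIC))
for l,P in(("stemfoot",tri((324.2,247.5),(336.6,176.2))[0]),):
    for c in("scene","top"):print(l,c,proj(c,P))
E
python3 m.py
```

```text
weight [ 0.4646  0.2732 -0.0074] 0.0116
lug [0.4158 0.2757 0.0508] 0.0043
mouth [ 5.011e-01  2.631e-01 -4.000e-04] 0.0064
stem_foot [ 0.5245 -0.0078  0.065 ] 0.0045
base [ 0.5297 -0.004   0.0423] 0.0094
timer [0.3625 0.1743 0.0039] 0.0031
tin [0.6064 0.1804 0.0094] 0.0178
jar [ 0.5774  0.4038 -0.0126] 0.0016
[0.45806047 0.27421346 0.        ] [0.50315439 0.26191709 0.006     ] -15.252793537095206
top circ ((0.4574238657951355, 0.2788444459438324), 0.04757361486554146)
scene circ ((0.4521166682243347, 0.27481022477149963), 0.051940206438302994)
stemfoot scene [325.21128011 247.22514902]
stemfoot top [336.32644753 177.04947853]
```

View pics/press.png

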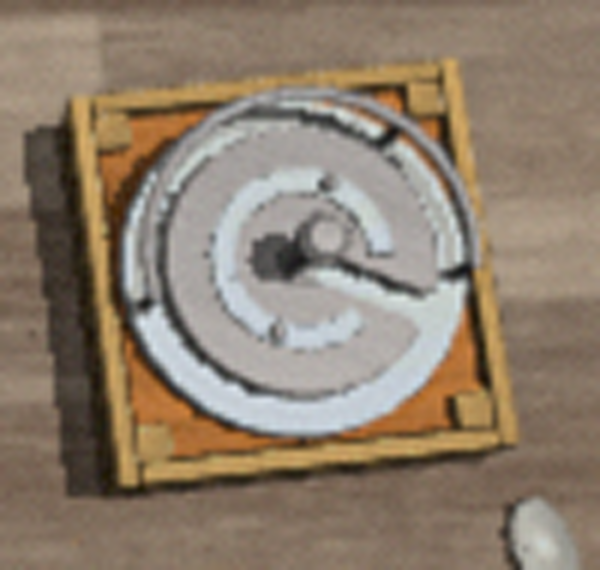

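The close view shows the rail open to the bottom (front). The pips are at crop (328,183) and (278,333), the stem head is at (323,235), and the lower slot opens to the right and slightly down. Next I'll fit the weight's pose by silhouette and compute the press geometry.

```bash
cat >> h.py <<'E'
from scipy.optimize import minimize
def disc():
    P=[]
    a=np.linspace(0,2*np.pi,181)[:-1]
    for t in a:
        x,y=.046*np.cos(t),.046*np.sin(t)
        P.append((x,y))
    return np.array(P)
def render(c,x,y,yaw,z=0.,tilt=None,S=4):
    Rz=np.array([[np.cos(yaw),-np.sin(yaw)],[np.sin(yaw),np.cos(yaw)]])
    tp=lambda Q,h:np.array([proj(c,[*(Rz@q+[x,y]),z+h]) for q in Q])
    m=np.zeros((384*S,512*S),np.uint8); f=lambda m,p,v:cv2.fillPoly(m,[np.round((p+.5)*S*16).astype(np.int32)],v,shift=4)
    D=disc(); slot=np.array([(-.0065,-.0065),(.041,-.0065),(.047,-.0105),(.047,.0105),(.041,.0065),(-.0065,.0065)])
    n1=np.array([(-.005,.029),(.005,.029),(.005,.047),(-.005,.047)]); 
    holes=[]
    for h in (.0,.006,.012):
        k=np.zeros_like(m); f(k,tp(D,h),255)
        for s in(slot,n1,n1*[1,-1]): f(k,tp(s,h),0)
        m|=k
    lug=np.array([(-.044,-.005),(-.024,-.005),(-.024,.005),(-.044,.005)])
    pts=np.r_[tp(lug,.012),tp(lug,.046)].astype(np.float32); f(m,cv2.convexHull(pts)[:,0],255)
    return cv2.resize(m,(512,384),interpolation=cv2.INTER_AREA)/255.
def fit(c,mask,x0,z=0.):
    M=mask.astype(float)
    ys,xs=np.nonzero(mask)
    def cost(p):
        r=render(c,x0[0]+p[0]/1000,x0[1]+p[1]/1000,x0[2]+p[2]/40,z); return 1-np.minimum(r,M).sum()/np.maximum(r,M).sum()
    r=minimize(cost,[0,0,0],method="Nelder-Mead",options=dict(initial_simplex=[[0,0,0],[6,0,0],[0,6,0],[0,0,6]],xatol=.05,fatol=1e-4,maxfev=150))
    p=r.x; return x0[0]+p[0]/1000,x0[1]+p[1]/1000,np.degrees(x0[2]+p[2]/40),r.fun
def getmask(c,near,name="weight",tol=15):
    viewer.read_camera(c)
    for d in viewer.outline_of(c,name):
        ys,xs=np.nonzero(d["mask"])
        if len(xs) and np.hypot(xs.mean()-near[0],ys.mean()-near[1])<tol: return d["mask"]
E
cat > m2.py <<'E'
from h import *
for c,near in(("top",(227,209)),("scene",(249,187))):
    m=getmask(c,near)
    if m is None: print("miss",c);continue
    print(c,m.sum(),fit(c,m,(.457,.275,-.27)))
    print("lug alone z36",atz(c,{"top":(226.1,222.2),"scene":(227.6,181.9)}[c],.036))
cr=lambda u,v:(285+(u+.5)/6-.5,135+(v+.5)/6-.5)
p1,p2=atz("top",cr(328,183),.077),atz("top",cr(278,333),.077)
d=p1-p2;print("pips",p1,p2,(p1+p2)/2,np.linalg.norm(d),"home az",np.degrees(np.arctan2(d[1],d[0]))+90)
print("head",atz("top",cr(323,235),.115), "foot pin",atz("top",(336.6,176.2),.072),atz("scene",(324.2,247.5),.072))
C=[atz("top",cr(*q),.054) for q in((80,103),(452,65),(510,440),(128,485))]
print("mould",np.round(C,4),np.mean(C,0),"px az",np.degrees(np.arctan2(*(C[0]+C[1]-C[2]-C[3])[1::-1])))
a,b=atz("top",cr(365,300),.07),(p1+p2)/2;e=atz("top",cr(420,310),.07)-b;print("slot az",np.degrees(np.arctan2(e[1],e[0])))
i=viewer.read_camera("scene");cv2.imwrite("pics/press_s.png",cv2.resize(i[205:315,265:380],None,fx=6,fy=5.4545,interpolation=cv2.INTER_CUBIC))
print(get_state()["time"])
E
python3 m2.py
```

```text
Traceback (most recent call last):
  File "m2.py", line 5, in <module>
    print(c,m.sum(),fit(c,m,(.457,.275,-.27)))
                    ~~~^^^^^^^^^^^^^^^^^^^^^^
  File "h.py", line 47, in fit
    r=minimize(cost,[0,0,0],method="Nelder-Mead",options=dict(initial_simplex=[[0,0,0],[6,0,0],[0,6,0],[0,0,6]],xatol=.05,fatol=1e-4,maxfev=150))
  File "h.py", line 46, in cost
    r=render(c,x0[0]+p[0]/1000,x0[1]+p[1]/1000,x0[2]+p[2]/40,z); return 1-np.minimum(r,M).sum()/np.maximum(r,M).sum()
  File "h.py", line 36, in render
    k=np.zeros_like(m); f(k,tp(D,h),255)
                            ~~^^^^^
  File "h.py", line 30, in <lambda>
    tp=lambda Q,h:np.array([proj(c,[*(Rz@q+[x,y]),z+h]) for q in Q])
                            ~~~~^^^^^^^^^^^^^^^^^^^^^^^
  File "h.py", line 12, in proj
    p,f,M,o=cam(n); c=M.T@(np.array(P)-o); s=np.array([c[0],-c[1]])/-c[2]; s=s*(1+p["k1"]*(s@s))
            ~~~^^^
  File "h.py", line 5, in cam
    p=viewer.camera_params(n); f=192/np.tan(np.radians(p["fov_y"])/2)
ValueError: time passes only in moves, steps and waits
```

```bash
sed -i 's/^def cam(n):/import functools\n@functools.lru_cache\ndef cam(n):/' h.py; python3 m2.py
```

```text
top 825 (np.float64(0.45928753221556456), np.float64(0.2784683674584333), np.float64(-20.082193250627178), np.float64(0.061550877354792366))
lug alone z36 [0.41918934 0.27625308 0.036     ]
scene 718 (np.float64(0.4573492964993031), np.float64(0.2780183928909609), np.float64(-18.006684208664538), np.float64(0.08739215998602379))
lug alone z36 [0.41775801 0.28873706 0.036     ]
pips [ 0.55264683 -0.01420577  0.077     ] [0.48904571 0.01088476 0.077     ] [ 0.52084627 -0.00166051  0.077     ] 0.06837131891532934 home az 68.47084947882735
head [ 0.52179078 -0.00077332  0.115     ] foot pin [ 0.52518816 -0.00689634  0.072     ] [ 0.51901567 -0.01057636  0.072     ]
mould [[ 0.5969  0.0853  0.054 ]
 [ 0.61   -0.0778  0.054 ]
 [ 0.4447 -0.0896  0.054 ]
 [ 0.4296  0.0729  0.054 ]] [ 0.52027083 -0.00229143  0.054     ] px az 4.153623413308319
slot az -114.28821251509224
1.6
```

View pics/press_s.png

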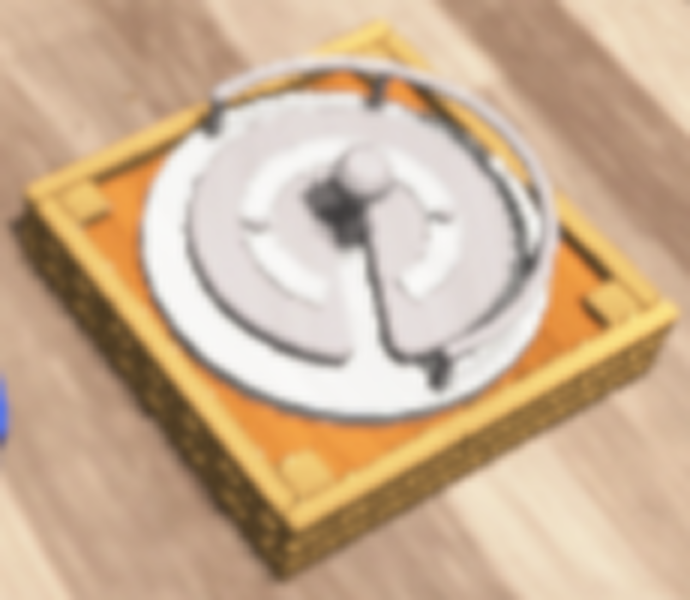

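The scene view agrees, with the pips left and right of the stem at crop (257,226) and (440,215). I take the stem at about (0.521,-0.0015), home azimuth 68.5°, press azimuth 4°, and weight at (0.458,0.278,-19°), which puts the lug at (0.426,0.289).

```bash
python3 -m handwheel '[[[0.04,-0.0241,-0.0207,0,0],[0.04,-0.0241,-0.0207,0,0],[0.04,-0.0241,-0.0207,0,0],[0.04,-0.0241,-0.0207,0,0],[0.04,-0.0241,-0.0207,0,0],[0.04,-0.0241,-0.0207,0,0],[0.04,-0.0241,-0.0207,0,0],[0.04,-0.0241,-0.0207,0,0],[0.04,-0.0241,-0.0207,0,0],[0.04,-0.0241,-0.0207,0,0],[0.04,-0.0241,-0.0207,0,0],[0.04,-0.0241,-0.0207,0,0]]]' 60
python3 -m handwheel '[[[0.04,0,0,0,7.1],[0.04,0,0,0,7.1],[0.04,0,0,0,7.1],[0.04,0,0,0,7.1],[0.04,0,0,0,7.1],[0.04,0,0,0,7.1],[0.04,0,0,0,7.1],[0.04,0,0,0,7.1],[0.04,0,0,0,7.1],[0.04,0,0,0,7.1],[0.04,0,0,0,7.1],[0.04,0,0,0,7.1]]]'
python3 -m handwheel '[[[0.04,0,0,0.01,7.1],[0.04,0,0,0.01,7.1],[0.04,0,0,0.01,7.1],[0.04,0,0,0.01,7.1],[0.04,0,0,0.01,7.1],[0.04,0,0,0.01,7.1],[0.04,0,0,0.01,7.1],[0.04,0,0,0.01,7.1],[0.04,0,0,0.01,7.1],[0.04,0,0,0.01,7.1],[0.04,0,0,0.01,7.1],[0.04,0,0,0.01,7.1]]]'
cat > st.py <<'E'
from h import *
s=get_state();M=R.from_quat(s["tcp_rot"]).as_matrix()
print(round(s["time"],2),np.round(s["eef_pos"],4),"az",round(np.degrees(np.arctan2(M[1,0],M[0,0])),2),"tilt",round(np.degrees(np.arccos(-M[2,2])),2),"F",np.round(s["contact_force"],2),"T",np.round(s["wrist_torque"],2),s["opening"],s["finger_force"],"q",np.round(s["qpos"],2))
E
python3 st.py
```

```text
time: 2.6
eef_pos: [0.4272, 0.2876, 0.2316]
tcp_rot: [0.189, 0.982, 0.0, 0.0]
contact_force: [-0.3, -0.1, -0.2]
opening: 0.468
finger_force: 0.0
time: 3.6
eef_pos: [0.4267, 0.289, 0.2315]
tcp_rot: [0.805, 0.593, 0.0, 0.0]
contact_force: [-0.0, -0.4, 0.4]
opening: 0.465
finger_force: 0.0
time: 4.6
eef_pos: [0.4268, 0.2891, 0.1111]
tcp_rot: [0.994, -0.109, 0.0, -0.0]
contact_force: [0.6, 0.2, -0.1]
opening: 0.467
finger_force: 0.0
4.6 [0.4268 0.2891 0.1111] az -12.51 tilt 0.03 F [ 0.57  0.25 -0.14] T [ 0.02 -0.   -0.01] 0.46684681549149926 0.0 q [0.4  0.07 2.06 0.   1.01 2.19]
```

```bash
python3 -m handwheel '[[[0.04,0,0,0,6.5],[0.04,0,0,0.025,0],[0.04,0,0,0.025,0],[0.04,0,0,0,0],[0.04,0,0,0,0]]]'
python3 - <<'E'
from h import *
i=viewer.read_camera("scene");cv2.imwrite("pics/g1.png",cv2.resize(i[110:250,150:330],None,fx=4,fy=4,interpolation=cv2.INTER_CUBIC))
E
```

```text
time: 5.02
eef_pos: [0.4256, 0.2885, 0.0603]
tcp_rot: [0.987, -0.162, -0.002, 0.001]
contact_force: [0.2, 0.5, 0.2]
opening: 0.466
finger_force: 0.0
```

View pics/g1.png

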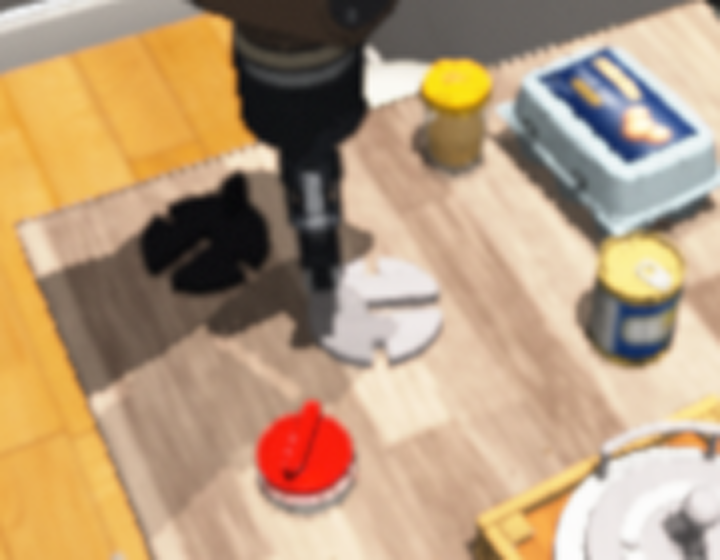

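The gripper stands over the steel weight's lug (crop (325,290)), and the timer, jar and black weight are clear. I'll descend and grip.

```bash
python3 -m handwheel '[[[0.04,0,0,0.0145,0],[0.04,0,0,0.0145,0],[0.04,0,0,0.0145,0],[0.04,0,0,0,0],[0.0,0,0,0,0],[0.0,0,0,0,0],[0.0,0,0,0,0],[0.0,0,0,0,0],[0.0,0,0,0,0],[0.0,0,0,0,0]]]' 80; python3 st.py
```

```text
time: 5.9
eef_pos: [0.4282, 0.2896, 0.0199]
tcp_rot: [0.987, -0.162, 0.001, -0.001]
contact_force: [-1.1, -0.9, 6.6]
opening: 0.1
finger_force: 79.8
5.9 [0.4282 0.2896 0.0199] az -18.66 tilt 0.19 F [-1.11 -0.94  6.59] T [-0.19  0.19 -0.05] 0.09965726560700035 79.76833462715149 q [ 0.4   0.23  2.09 -0.    0.82  2.29]
```

```bash
python3 -m handwheel '[[[0,0,0,-0.01,0],[0,0,0,-0.02,0],[0,0,0,-0.03,0],[0,0,0,-0.03,0],[0,0,0,-0.02,0],[0,0,0,0,0],[0,0,0,0,0],[0,0,0,0,0]]]'; python3 st.py
```

```text
time: 6.57
eef_pos: [0.4252, 0.2884, 0.126]
tcp_rot: [0.987, -0.162, -0.002, 0.001]
contact_force: [-0.3, 0.9, -3.2]
opening: 0.104
finger_force: 78.6
6.57 [0.4252 0.2884 0.126 ] az -18.66 tilt 0.2 F [-0.3   0.86 -3.21] T [0.02 0.1  0.02] 0.10391508700594254 78.62147927284241 q [0.4  0.05 2.05 0.   1.04 2.29]
```

Gripped and lifted; the wrist reads 3.2 N, which matches 0.35 kg. I'll raise it, turn to entry azimuth 30° and carry it to the front of the press.

```bash
python3 -m handwheel '[[[0,0,0,-0.004,-6.95],[0,0,0,-0.004,-6.95],[0,0,0,-0.004,-6.95],[0,0,0,-0.004,-6.95],[0,0,0,-0.004,-6.95],[0,0,0,-0.004,-6.95],[0,0,0,0,-6.95],[0,0,0,0,0]]]' 
python3 -m handwheel '[[[0,-0.0147,0.0272,0,0],[0,-0.0147,0.0272,0,0],[0,-0.0147,0.0272,0,0],[0,-0.0147,0.0272,0,0],[0,-0.0147,0.0272,0,0],[0,-0.0147,0.0272,0,0],[0,-0.0147,0.0272,0,0],[0,-0.0147,0.0272,0,0],[0,-0.0147,0.0272,0,0],[0,-0.0147,0.0272,0,0],[0,-0.0147,0.0272,0,0],[0,0,0,0,0]]]'; python3 -m handwheel '[[[0,0,0,0,0],[0,0,0,0,0]]]'
python3 - <<'E'
from h import *
exec(open('st.py').read())
for c in("scene","top"):
    i=viewer.read_camera(c);cv2.imwrite(f"pics/e_{c}.png",i)
a=cv2.imread("pics/e_scene.png")[180:320,220:400];b=cv2.imread("pics/e_top.png")[130:270,270:400]
f=lambda x:cv2.resize(x,(400,int(400*x.shape[0]/x.shape[1])),interpolation=cv2.INTER_CUBIC)[:310]
cv2.imwrite("pics/e.png",np.hstack([f(a),f(b)]))
E
```

```text
time: 7.23
eef_pos: [0.4252, 0.2883, 0.1491]
tcp_rot: [0.966, 0.26, -0.003, 0.0]
contact_force: [0.0, 0.6, -3.4]
opening: 0.1
finger_force: 78.5
time: 8.23
eef_pos: [0.4355, -0.0551, 0.1504]
tcp_rot: [0.967, 0.255, -0.001, 0.001]
contact_force: [0.5, -0.1, -2.9]
opening: 0.101
finger_force: 78.9
time: 8.4
eef_pos: [0.4352, -0.0505, 0.1503]
tcp_rot: [0.966, 0.258, -0.001, -0.001]
contact_force: [-1.1, -0.6, -3.4]
opening: 0.098
finger_force: 78.9
8.4 [ 0.4352 -0.0505  0.1503] az 29.85 tilt 0.2 F [-1.08 -0.58 -3.39] T [0.   0.06 0.01] 0.09839340748381904 78.94595146179199 q [-0.35 -0.17  2.21  0.    1.1   0.7 ]
```

View pics/e.png

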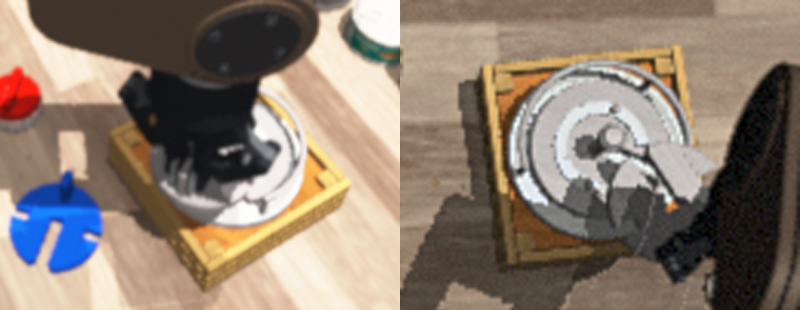

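```bash
cat > ov.py <<'E'
from h import *
import sys
fn,off=sys.argv[1],float(sys.argv[2])   # z offset tcp->underside
s=get_state();M=R.from_quat(s["tcp_rot"]).as_matrix();d=M[:2,0]/np.linalg.norm(M[:2,0])
c0=s["eef_pos"][:2]+.034*d; z=s["eef_pos"][2]-off; yaw=np.arctan2(d[1],d[0])
st=np.array([.521,-.0015]);print("centre",c0,"z",z,"to stem along",(st-c0)@d,"lateral(left+)",(st-c0)@[-d[1],d[0]])
out=[]
for c,(x0,y0,x1,y1) in dict(top=(300,140,380,230),scene=(275,195,365,295)).items():
    i=viewer.read_camera(c);k=6
    i=cv2.resize(i[y0:y1,x0:x1],None,fx=k,fy=k,interpolation=cv2.INTER_CUBIC)
    T=lambda P:[np.round((np.array([proj(c,p) for p in P])+.5-[x0,y0])*k-.5).astype(np.int32)]
    rot=lambda Q,h:[[*(c0+q[0]*d+q[1]*np.array([-d[1],d[0]])),z+h] for q in Q]
    slot=[(.046,-.0105),(.041,-.0065),(-.0065,-.0065),(-.0065,.0065),(.041,.0065),(.046,.0105)]
    cv2.polylines(i,T(rot(slot,.012)),False,(0,0,255),1);cv2.polylines(i,T(rot(disc(),.012)),True,(0,255,0),1)
    a=np.linspace(0,6.28,40);cv2.polylines(i,T([[st[0]+.011*np.cos(t),st[1]+.011*np.sin(t),.115] for t in a]),True,(255,0,0),1)
    out.append(cv2.resize(i,(390,540)))
cv2.imwrite("pics/"+fn,np.hstack(out))
E
python3 ov.py o1.png .0199
```

```text
centre [ 0.46496336 -0.03282584] z 0.13093437673664812 to stem along 0.06419192495170159 lateral(left+) -0.0008999893360001725
```

View pics/o1.png

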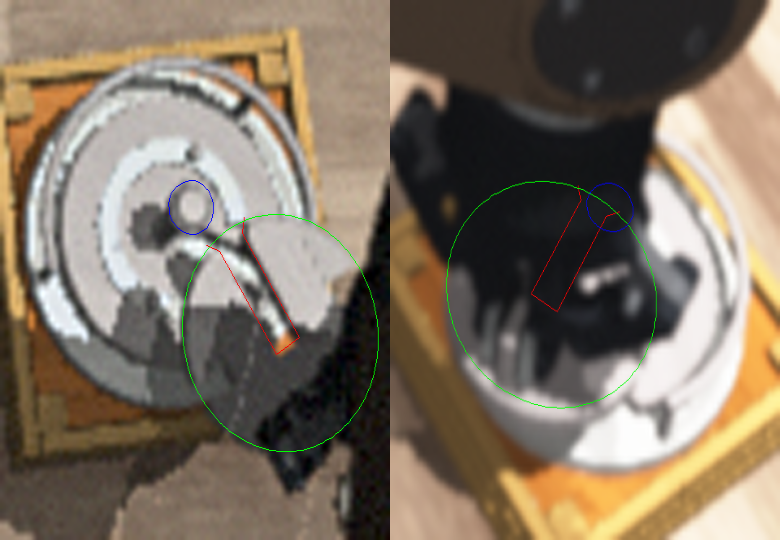

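In the top view the predicted slot (red) and rim lie on the real ones, and the stem head (193,208) lies in the blue circle. So dead reckoning is good to about 1 mm. I'll lower it to entry height.

```bash
python3 -m handwheel '[[[0,0,0.0009,0.009,0],[0,0,0,0.01,0],[0,0,0,0.01,0],[0,0,0,0.01,0],[0,0,0,0.0095,0],[0,0,0,0,0],[0,0,0,0,0],[0,0,0,0,0]]]'; python3 st.py;  python3 -m handwheel '[[[0,0.005,0,0,0],[0,0.005,0,0,0],[0,0.005,0,0,0],[0,0.005,0,0,0],[0,0.003,0,0,0],[0,0,0,0,0],[0,0,0,0,0],[0,0,0,0,0]]]';python3 ov.py o2.png .0199
```

```text
time: 9.27
eef_pos: [0.4369, -0.0519, 0.1034]
tcp_rot: [0.966, 0.259, 0.0, 0.0]
contact_force: [0.6, -0.1, -2.9]
opening: 0.1
finger_force: 78.9
9.27 [ 0.4369 -0.0519  0.1034] az 29.98 tilt 0.01 F [ 0.62 -0.1  -2.88] T [-0.01  0.08  0.03] 0.0995638096452188 78.89433860778809 q [-0.35 -0.09  2.24  0.    1.    0.7 ]
time: 9.93
eef_pos: [0.4564, -0.0402, 0.1032]
tcp_rot: [0.966, 0.259, -0.0, -0.0]
contact_force: [-0.4, -0.5, -3.1]
opening: 0.097
finger_force: 78.9
centre [ 0.48587209 -0.02316776] z 0.08329338082046268 to stem along 0.041255620051124084 lateral(left+) 0.00119825698303061
```

View pics/o2.png

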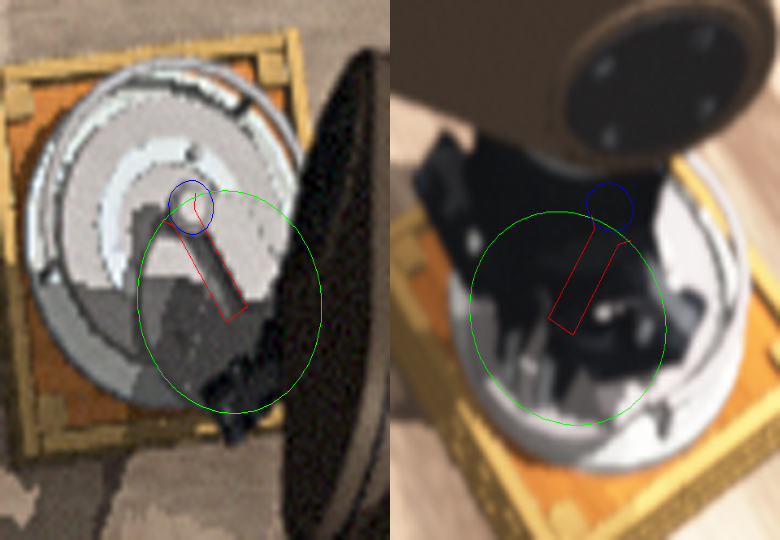

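The mouth is just at the stem and aligned to within noise. I'll advance gently and watch the force.

```bash
python3 -m handwheel '[[[0,0.003,-0.0005,0,0],[0,0.003,0,0,0],[0,0.003,0,0,0],[0,0.003,0,0,0],[0,0,0,0,0],[0,0,0,0,0]]]';python3 st.py;  python3 -m handwheel '[[[0,0.003,0,0,0],[0,0.003,0,0,0],[0,0.003,0,0,0],[0,0,0,0,0],[0,0,0,0,0],[0,0,0,0,0]]]';python3 st.py
```

```text
time: 10.53
eef_pos: [0.4669, -0.0337, 0.1033]
tcp_rot: [0.966, 0.259, -0.0, 0.0]
contact_force: [-0.1, 0.4, -4.8]
opening: 0.098
finger_force: 78.9
10.53 [ 0.4669 -0.0337  0.1033] az 30.01 tilt 0.01 F [-0.05  0.41 -4.77] T [-0.04  0.08  0.01] 0.09806432118394875 78.89404892921448 q [-0.29 -0.02  2.17 -0.    0.99  0.76]
time: 11.03
eef_pos: [0.4745, -0.0293, 0.1033]
tcp_rot: [0.966, 0.259, -0.0, -0.0]
contact_force: [0.5, 0.3, -3.2]
opening: 0.1
finger_force: 78.9
11.03 [ 0.4745 -0.0293  0.1033] az 30.0 tilt 0.01 F [ 0.51  0.31 -3.21] T [-0.08  0.05 -0.02] 0.10038841330981543 78.89391303062439 q [-0.28 -0.01  2.16 -0.    0.99  0.77]
```

```bash
python3 -m handwheel '[[[0,0.003,-0.0003,0,0],[0,0.003,0,0,0],[0,0.003,0,0,0],[0,0.003,0,0,0],[0,0.002,0,0,0],[0,0.002,0,0,0],[0,0,0,0,0],[0,0,0,0,0],[0,0,0,0,0]]]';python3 st.py;  python3 -m handwheel '[[[0,0.001,0,0,0],[0,0.001,0,0,0],[0,0,0,0,0],[0,0,0,0,0]]]'; python3 -m handwheel '[[[0,0.001,0,0,0],[0,0,0,0,0],[0,0,0,0,0]]]';python3 st.py
```

```text
time: 11.78
eef_pos: [0.4881, -0.0211, 0.1033]
tcp_rot: [0.966, 0.259, -0.0, -0.0]
contact_force: [0.5, -0.1, -2.7]
opening: 0.098
finger_force: 78.9
11.78 [ 0.4881 -0.0211  0.1033] az 30.0 tilt 0.01 F [ 0.5  -0.13 -2.74] T [-0.04  0.06  0.04] 0.09809762142536613 78.89367699623108 q [-0.25  0.02  2.13 -0.    0.99  0.8 ]
time: 12.12
eef_pos: [0.49, -0.0201, 0.1033]
tcp_rot: [0.966, 0.259, 0.0, 0.0]
contact_force: [-0.1, 0.4, -3.7]
opening: 0.097
finger_force: 78.9
time: 12.37
eef_pos: [0.4909, -0.0196, 0.1033]
tcp_rot: [0.966, 0.259, 0.0, 0.0]
contact_force: [-0.8, -0.6, -3.2]
opening: 0.098
finger_force: 78.9
12.37 [ 0.4909 -0.0196  0.1033] az 29.99 tilt 0.0 F [-0.84 -0.59 -3.17] T [-0.1   0.04 -0.09] 0.09778330071684226 78.89390587806702 q [-0.25  0.03  2.12 -0.    0.99  0.8 ]
```

```bash
for i in 1; do python3 -m handwheel '[[[0,0.0007,0,0,0],[0,0,0,0,0],[0,0,0,0,0]]]';done; python3 -m handwheel '[[[0,0.0007,0,0,0],[0,0,0,0,0],[0,0,0,0,0]]]';python3 -m handwheel '[[[0,0.0007,0,0,0],[0,0,0,0,0],[0,0,0,0,0]]]';python3 st.py
```

```text
time: 12.62
eef_pos: [0.4915, -0.0192, 0.1033]
tcp_rot: [0.966, 0.259, -0.0, -0.0]
contact_force: [-0.2, 0.4, -2.9]
opening: 0.106
finger_force: 78.9
time: 12.87
eef_pos: [0.4921, -0.0189, 0.1034]
tcp_rot: [0.966, 0.259, 0.0, 0.0]
contact_force: [0.5, 0.6, -3.7]
opening: 0.1
finger_force: 78.9
time: 13.12
eef_pos: [0.4927, -0.0185, 0.1033]
tcp_rot: [0.966, 0.259, -0.0, -0.0]
contact_force: [0.4, 0.7, -3.4]
opening: 0.101
finger_force: 78.9
13.12 [ 0.4927 -0.0185  0.1033] az 29.99 tilt 0.0 F [ 0.35  0.74 -3.38] T [-0.01  0.07 -0.01] 0.10091537041167031 78.89436721801758 q [-0.24  0.03  2.12  0.    0.99  0.8 ]
```

```bash
python3 -m handwheel '[[[0,0.0007,0,0,0],[0,0,0,0,0],[0,0,0,0,0]]]'; python3 -m handwheel '[[[0,0.0007,0,0,0],[0,0,0,0,0],[0,0,0,0,0]]]';python3 -m handwheel '[[[0,0.0007,0,0,0],[0,0,0,0,0],[0,0,0,0,0]]]';python3 st.py
```

```text
time: 13.37
eef_pos: [0.4933, -0.0182, 0.1033]
tcp_rot: [0.966, 0.259, 0.0, 0.0]
contact_force: [-0.5, -0.2, -1.8]
opening: 0.097
finger_force: 78.9
time: 13.62
eef_pos: [0.4939, -0.0178, 0.1033]
tcp_rot: [0.966, 0.259, 0.0, 0.0]
contact_force: [0.9, -0.7, -3.0]
opening: 0.092
finger_force: 78.9
time: 13.87
eef_pos: [0.4944, -0.0175, 0.1033]
tcp_rot: [0.966, 0.259, -0.0, -0.0]
contact_force: [0.5, 0.4, -3.4]
opening: 0.094
finger_force: 78.9
13.87 [ 0.4944 -0.0175  0.1033] az 29.99 tilt 0.01 F [ 0.46  0.36 -3.38] T [-0.03  0.15 -0.01] 0.09387373066500745 78.897625207901 q [-0.24  0.04  2.11 -0.    0.99  0.81]
```

```bash
python3 -m handwheel '[[[0,0.0007,0,0,0],[0,0,0,0,0],[0,0,0,0,0]]]'; python3 -m handwheel '[[[0,0.0007,0,0,0],[0,0,0,0,0],[0,0,0,0,0]]]';python3 -m handwheel '[[[0,0.0007,0,0,0],[0,0,0,0,0],[0,0,0,0,0]]]';python3 st.py; python3 ov.py o3.png .0199
```

```text
time: 14.12
eef_pos: [0.4946, -0.0174, 0.1033]
tcp_rot: [0.966, 0.259, -0.001, 0.0]
contact_force: [-3.0, -2.5, -1.4]
opening: 0.102
finger_force: 79.1
time: 14.37
eef_pos: [0.4947, -0.0173, 0.1033]
tcp_rot: [0.966, 0.259, -0.002, 0.0]
contact_force: [-5.2, -4.0, 1.2]
opening: 0.096
finger_force: 79.4
time: 14.62
eef_pos: [0.4947, -0.0173, 0.1033]
tcp_rot: [0.966, 0.259, -0.003, 0.0]
contact_force: [-7.5, -4.9, 2.3]
opening: 0.099
finger_force: 79.6
14.62 [ 0.4947 -0.0173  0.1033] az 30.05 tilt 0.31 F [-7.55 -4.89  2.27] T [-0.86  1.3  -0.03] 0.0987789371055047 79.55443382263184 q [-0.24  0.04  2.11 -0.    1.    0.81]
centre [ 5.24140597e-01 -2.60937826e-04] z 0.08337434563615506 to stem along -0.003338892449893914 lateral(left+) 0.0005004236552214496
```

View pics/o3.png

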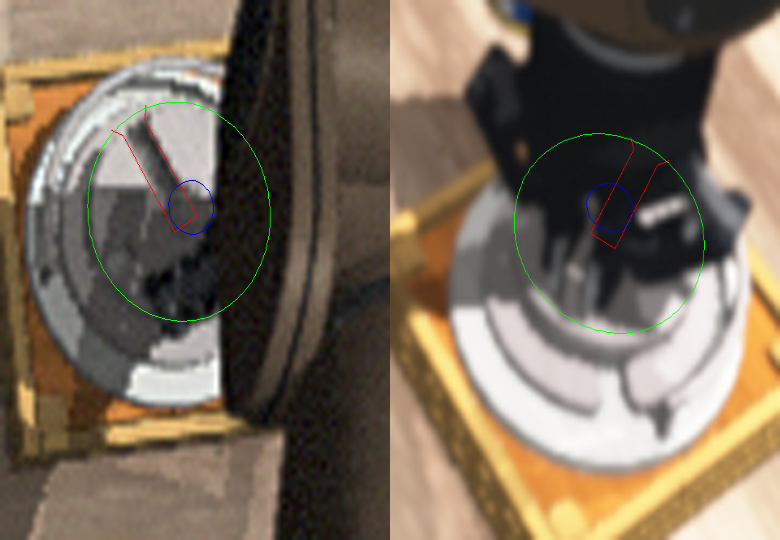

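The slot's closed end touches the stem at about 9 N, so the weight is round the stem. I'll back off 3.3 mm to centre it, then probe sideways for lateral centring.

```bash
python3 -m handwheel '[[[0,-0.0017,0,0,0],[0,-0.0016,0,0,0],[0,0,0,0,0],[0,0,0,0,0]]]'; python3 -m handwheel '[[[0,0,0.001,0,0],[0,0,0,0,0],[0,0,0,0,0]]]'; python3 -m handwheel '[[[0,0,0.0006,0,0],[0,0,0,0,0],[0,0,0,0,0]]]';python3 -m handwheel '[[[0,0,0.0006,0,0],[0,0,0,0,0],[0,0,0,0,0]]]';python3 st.py
```

```text
time: 15.05
eef_pos: [0.4939, -0.0179, 0.1034]
tcp_rot: [0.966, 0.259, 0.001, -0.0]
contact_force: [-0.5, -0.2, -2.9]
opening: 0.097
finger_force: 79.1
time: 15.3
eef_pos: [0.4942, -0.0189, 0.1034]
tcp_rot: [0.966, 0.259, 0.0, 0.0]
contact_force: [0.5, -0.1, -3.2]
opening: 0.097
finger_force: 79.1
time: 15.55
eef_pos: [0.4942, -0.0194, 0.1033]
tcp_rot: [0.966, 0.259, 0.0, -0.0]
contact_force: [0.6, 0.8, -3.5]
opening: 0.101
finger_force: 79.0
time: 15.8
eef_pos: [0.4943, -0.0196, 0.1032]
tcp_rot: [0.966, 0.259, -0.0, -0.001]
contact_force: [-0.4, 2.6, -1.7]
opening: 0.101
finger_force: 79.1
15.8 [ 0.4943 -0.0196  0.1032] az 29.99 tilt 0.06 F [-0.43  2.6  -1.74] T [0.42 0.19 0.03] 0.10051554652974519 79.1027283668518 q [-0.25  0.04  2.11  0.    0.99  0.8 ]
```

```bash
python3 -m handwheel '[[[0,-0.001,-0.0018,0,0],[0,0,0,0,0],[0,0,0,0,0],[0,0,0,0,0]]]'; python3 st.py
```

```text
time: 16.13
eef_pos: [0.4928, -0.0191, 0.1034]
tcp_rot: [0.966, 0.259, 0.0, 0.0]
contact_force: [0.2, 0.1, -3.3]
opening: 0.098
finger_force: 79.0
16.13 [ 0.4928 -0.0191  0.1034] az 29.99 tilt 0.04 F [ 0.2   0.14 -3.34] T [0.01 0.02 0.02] 0.0976111134007166 78.98682117462158 q [-0.24  0.03  2.12 -0.    0.99  0.8 ]
```

```bash
python3 -m handwheel '[[[0,0.0006,-0.0003,0,0],[0,0.0001,0.0018,0,-3.2],[0,0.0001,0.0018,0,-3.2],[0,0.0001,0.0018,0,-3.2],[0,0.0001,0.0018,0,-3.2],[0,0,0,0,0],[0,0,0,0,0]]]'; python3 st.py; python3 -m handwheel '[[[0,0.0001,0.0018,0,-3.2],[0,0.0001,0.0018,0,-3.2],[0,0.0001,0.0018,0,-3.2],[0,0.0001,0.0018,0,-3.2],[0,0,0,0,0],[0,0,0,0,0]]]'; python3 st.py
```

```text
time: 16.72
eef_pos: [0.4976, -0.0241, 0.1033]
tcp_rot: [0.931, 0.364, 0.0, 0.0]
contact_force: [0.6, 0.3, -3.2]
opening: 0.101
finger_force: 79.0
16.72 [ 0.4976 -0.0241  0.1033] az 42.7 tilt 0.01 F [ 0.59  0.31 -3.2 ] T [-0.06  0.08 -0.01] 0.10071808237189306 78.98701786994934 q [-0.25  0.04  2.1  -0.    0.99  0.57]
time: 17.22
eef_pos: [0.5031, -0.0286, 0.1033]
tcp_rot: [0.885, 0.465, -0.0, -0.0]
contact_force: [0.1, 0.5, -3.2]
opening: 0.099
finger_force: 79.0
17.22 [ 0.5031 -0.0286  0.1033] az 55.46 tilt 0.0 F [ 0.07  0.49 -3.2 ] T [-0.1   0.02 -0.03] 0.09903804274988597 78.99997115135193 q [-0.26  0.06  2.09  0.    0.99  0.34]
```

```bash
python3 -m handwheel '[[[0,0.0001,0.0018,0,-3.2],[0,0.0001,0.0018,0,-3.2],[0,0,0.0012,0,-2.1],[0,0,0,0.002,0],[0,0,0,0.002,0],[0,0,0,0.001,0],[0,0,0,0,0],[0,0,0,0,0]]]'; python3 -m handwheel '[[[0,0,0,0.001,0],[0,0,0,0,0],[0,0,0,0,0]]]';python3 -m handwheel '[[[0,0,0,0.0007,0],[0,0,0,0,0],[0,0,0,0,0]]]';python3 st.py
```

```text
time: 17.88
eef_pos: [0.5071, -0.0308, 0.0981]
tcp_rot: [0.848, 0.53, -0.0, -0.0]
contact_force: [-0.2, -0.7, -3.0]
opening: 0.1
finger_force: 79.1
time: 18.13
eef_pos: [0.5073, -0.0309, 0.0973]
tcp_rot: [0.848, 0.531, -0.0, -0.0]
contact_force: [0.4, -0.4, -3.4]
opening: 0.103
finger_force: 79.1
time: 18.38
eef_pos: [0.5073, -0.0309, 0.0966]
tcp_rot: [0.848, 0.531, -0.0, 0.0]
contact_force: [0.1, 0.6, -3.4]
opening: 0.099
finger_force: 79.0
18.38 [ 0.5073 -0.0309  0.0966] az 64.09 tilt 0.0 F [ 0.06  0.57 -3.37] T [-0.07  0.09  0.02] 0.09886984933690504 78.97044897079468 q [-0.26  0.08  2.08 -0.    0.98  0.19]
```

```bash
python3 -m handwheel '[[[0,0,0,0.0006,0],[0,0,0,0,0],[0,0,0,0,0]]]';python3 -m handwheel '[[[0,0,0,0.0006,0],[0,0,0,0,0],[0,0,0,0,0]]]';python3 -m handwheel '[[[0,0,0,0.0006,0],[0,0,0,0,0],[0,0,0,0,0]]]';python3 st.py
```

```text
time: 18.63
eef_pos: [0.5074, -0.031, 0.0961]
tcp_rot: [0.848, 0.531, -0.0, 0.0]
contact_force: [-0.5, 0.2, -2.7]
opening: 0.095
finger_force: 79.0
time: 18.88
eef_pos: [0.5074, -0.0311, 0.0956]
tcp_rot: [0.848, 0.531, -0.0, 0.0]
contact_force: [0.1, -1.0, -0.7]
opening: 0.105
finger_force: 79.1
time: 19.13
eef_pos: [0.5075, -0.0311, 0.0951]
tcp_rot: [0.848, 0.531, -0.0, 0.0]
contact_force: [-0.8, -0.8, -1.9]
opening: 0.104
finger_force: 79.0
19.13 [ 0.5075 -0.0311  0.0951] az 64.1 tilt 0.03 F [-0.78 -0.76 -1.92] T [-0.3   0.15  0.08] 0.10391469522659286 78.95551443099976 q [-0.26  0.08  2.08 -0.    0.98  0.19]
```

```bash
python3 -m handwheel '[[[0,0,0.0009,0,-1.5],[0,0,0,0,0],[0,0,0,0,0]]]';python3 -m handwheel '[[[0,0,0.0009,0.0004,-1.5],[0,0,0,0,0],[0,0,0,0,0]]]';python3 st.py;python3 -m handwheel '[[[0,0,0.0009,0.0004,-1.5],[0,0,0,0,0],[0,0,0,0,0]]]';python3 st.py
```

```text
time: 19.38
eef_pos: [0.5079, -0.0312, 0.0945]
tcp_rot: [0.841, 0.541, -0.0, -0.0]
contact_force: [0.2, 0.4, -4.0]
opening: 0.097
finger_force: 79.0
time: 19.63
eef_pos: [0.5088, -0.0315, 0.0942]
tcp_rot: [0.834, 0.552, -0.0, -0.0]
contact_force: [-0.3, 0.1, -2.8]
opening: 0.1
finger_force: 79.0
19.63 [ 0.5088 -0.0315  0.0942] az 67.03 tilt 0.03 F [-0.32  0.15 -2.83] T [-0.08  0.03 -0.04] 0.09971747593628016 79.01163339614868 q [-0.26  0.08  2.08  0.    0.98  0.14]
time: 19.88
eef_pos: [0.5097, -0.032, 0.094]
tcp_rot: [0.826, 0.563, -0.0, -0.0]
contact_force: [-0.7, 0.1, -2.6]
opening: 0.101
finger_force: 79.1
19.88 [ 0.5097 -0.032   0.094 ] az 68.53 tilt 0.01 F [-0.68  0.06 -2.56] T [-0.06  0.03 -0.02] 0.10135530567036842 79.05526399612427 q [-0.26  0.09  2.08  0.    0.98  0.11]
```

Contact vanished as the notches came over the pips, so I'll lower it the rest of the way.

```bash
python3 -m handwheel '[[[0,0,0,0.0007,0],[0,0,0,0,0],[0,0,0,0,0]]]';python3 -m handwheel '[[[0,0,0,0.0007,0],[0,0,0,0,0],[0,0,0,0,0]]]';python3 -m handwheel '[[[0,0,0,0.0007,0],[0,0,0,0,0],[0,0,0,0,0]]]';python3 st.py
```

```text
time: 20.13
eef_pos: [0.5097, -0.032, 0.0933]
tcp_rot: [0.826, 0.563, -0.0, -0.0]
contact_force: [0.5, 0.2, -3.1]
opening: 0.1
finger_force: 79.1
time: 20.38
eef_pos: [0.5097, -0.032, 0.0926]
tcp_rot: [0.826, 0.563, -0.0, -0.0]
contact_force: [0.3, 0.7, -3.5]
opening: 0.097
finger_force: 79.0
time: 20.63
eef_pos: [0.5099, -0.0321, 0.0921]
tcp_rot: [0.826, 0.563, 0.0, 0.0]
contact_force: [-1.1, -0.6, -2.4]
opening: 0.1
finger_force: 79.3
20.63 [ 0.5099 -0.0321  0.0921] az 68.59 tilt 0.02 F [-1.09 -0.57 -2.4 ] T [-0.09  0.06 -0.01] 0.09992435861208294 79.34571146965027 q [-0.26  0.09  2.08  0.    0.97  0.11]
```

```bash
python3 -m handwheel '[[[0,0,0,0.0006,0],[0,0,0,0,0],[0,0,0,0,0]]]';python3 -m handwheel '[[[0,0,0,0.0005,0],[0,0,0,0,0],[0,0,0,0,0]]]';python3 st.py
```

```text
time: 20.88
eef_pos: [0.51, -0.0322, 0.0919]
tcp_rot: [0.826, 0.563, 0.0, 0.0]
contact_force: [-2.1, -0.8, 1.9]
opening: 0.098
finger_force: 79.7
time: 21.13
eef_pos: [0.51, -0.0322, 0.0919]
tcp_rot: [0.826, 0.563, -0.0, 0.0]
contact_force: [-2.8, -0.4, 4.6]
opening: 0.098
finger_force: 80.4
21.13 [ 0.51   -0.0322  0.0919] az 68.59 tilt 0.02 F [-2.83 -0.4   4.59] T [-0.01  0.61  0.02] 0.09783915801367865 80.4044258594513 q [-0.26  0.09  2.08 -0.    0.97  0.11]
```

It seated firmly at TCP z 0.0919, which puts the underside at 0.072. I'll ease off, release and rise.

```bash
python3 -m handwheel '[[[0.0,0,0,-0.0008,0],[0.0,0,0,0,0],[0.012,0,0,0,0],[0.016,0,0,0,0],[0.022,0,0,0,0],[0.026,0,0,0,0],[0.026,0,0,0,0]]]' 20;python3 -m handwheel '[[[0.026,0,0,-0.005,0],[0.026,0,0,-0.01,0],[0.026,0,0,-0.02,0],[0.026,0,0,-0.03,0],[0.026,0,0,-0.035,0],[0.026,0,0,-0.035,0],[0.026,-0.02,0,-0.02,0],[0.026,0,0,0,0],[0.026,0,0,0,0]]]';python3 st.py
```

```text
time: 21.72
eef_pos: [0.5099, -0.032, 0.0916]
tcp_rot: [0.826, 0.563, 0.0, 0.0]
contact_force: [0.9, 0.0, 0.5]
opening: 0.305
finger_force: 0.0
time: 22.47
eef_pos: [0.5033, -0.0512, 0.2492]
tcp_rot: [0.826, 0.563, 0.002, 0.002]
contact_force: [0.5, -0.7, -0.7]
opening: 0.306
finger_force: 0.0
22.47 [ 0.5033 -0.0512  0.2492] az 68.52 tilt 0.28 F [ 0.47 -0.68 -0.71] T [0.07 0.03 0.06] 0.306048061532776 0.0 q [-0.3  -0.11  1.97  0.    1.28  0.07]
```

Released. I'll move the arm aside (to the left, high) and check.

```bash
python3 -m handwheel '[[[0.026,0.02,-0.03,-0.01,0],[0.026,0.02,-0.03,-0.01,0],[0.026,0.02,-0.03,0,0],[0.026,0.02,-0.03,0,0],[0.026,0.02,-0.03,0,0],[0.026,0.02,-0.03,0,0],[0.026,0.02,-0.03,0,0],[0.026,0.02,-0.03,0,0],[0.026,0,0,0,0],[0.026,0,0,0,0]]]';python3 - <<'E'
from h import *
exec(open('st.py').read())
A=[]
for c,(x0,y0,x1,y1) in dict(top=(290,130,380,230),scene=(265,195,380,315)).items():
    i=viewer.read_camera(c);A.append(cv2.resize(i[y0:y1,x0:x1],(390,430),interpolation=cv2.INTER_CUBIC))
    m=getmask(c,(335,178) if c=="top" else (323,248),tol=30)
    if m is not None:
        for z in(.072,.077):print(c,z,fit(c,m,(.521,-.0015,1.19),z))
cv2.imwrite("pics/f.png",np.hstack(A))
E
```

```text
time: 23.3
eef_pos: [0.3357, 0.1871, 0.2651]
tcp_rot: [0.825, 0.565, -0.001, -0.0]
contact_force: [-0.4, -0.2, 0.1]
opening: 0.304
finger_force: 0.0
23.3 [0.3357 0.1871 0.2651] az 68.87 tilt 0.14 F [-0.4  -0.15  0.1 ] T [ 0.   -0.01 -0.03] 0.3041255953615618 0.0 q [ 0.24 -0.44  2.2  -0.    1.38  0.61]
top 0.072 (np.float64(0.5229694491044825), np.float64(-0.0017980449848891196), np.float64(68.53225250488951), np.float64(0.12341263934695934))
top 0.077 (np.float64(0.5219296141941533), np.float64(-0.0006898722253337655), np.float64(68.74320228089707), np.float64(0.12886787986044002))
scene 0.072 (np.float64(0.5215191255372009), np.float64(-0.003859053772470374), np.float64(67.21961989024912), np.float64(0.09203340390923864))
scene 0.077 (np.float64(0.5195554990537283), np.float64(-0.0062172237351339355), np.float64(66.78442913166035), np.float64(0.09445715967729329))
```

View pics/f.png

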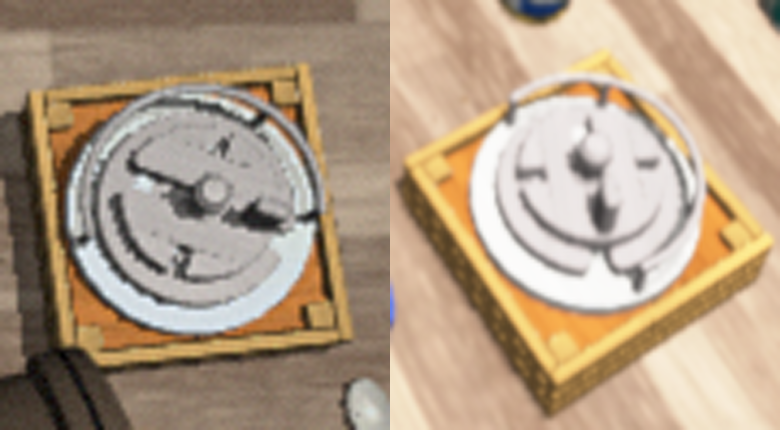

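The weight lies on the stem with its slot pointing left (top (140,165)), opposite the lower slot. Both pips show inside the notches at (220,145) and (183,262). The views agree at 0.072 height, and the arm is clear.

```bash
python3 -c "
from plant import sign_off
print(sign_off())"
```

```text
the job is handed in; nothing more can be done
None
```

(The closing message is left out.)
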